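# Kit the spare lamp-changer coils and scan the tray

### The job

Slide every wound coil up off its spindle and set the coils down flat in the kit tray, one to a pocket (the keeper bar may first have to be swung out of the way). When all are in, swing the keeper bar shut over them until it clicks home. Then take the scanner wand, hold it still and level, lens pointed squarely at the middle of the tray's upright tag from about 7 cm, for two seconds, and lay the wand back flat on its rubber mat, leaving the prism, the copper collar and the probe where they are.

Things in the scene. Friction and masses are not known exactly. Their poses are not given: they have to be found in the camera images.
- coil1: wound coil: copper winding between two black flanges, a ring 50 mm outside diameter, 20 mm bore, 32 mm high, about 140 g (weights vary); origin at its middle, z along its bore, both ends alike. Three or four of the four coils are present. At the start it sits upright on one of the stand's posts.
- coil2: wound coil: copper winding between two black flanges, a ring 50 mm outside diameter, 20 mm bore, 32 mm high, about 140 g (weights vary); origin at its middle, z along its bore, both ends alike. Three or four of the four coils are present. At the start it sits upright on one of the stand's posts.
- coil3: wound coil: copper winding between two black flanges, a ring 50 mm outside diameter, 20 mm bore, 32 mm high, about 140 g (weights vary); origin at its middle, z along its bore, both ends alike. Three or four of the four coils are present. At the start it sits upright on one of the stand's posts.
- coil4: wound coil: copper winding between two black flanges, a ring 50 mm outside diameter, 20 mm bore, 32 mm high, about 140 g (weights vary); origin at its middle, z along its bore, both ends alike. Three or four of the four coils are present. At the start it sits upright on one of the stand's posts.
- stand: fixed oak spindle stand, 150 x 150 mm base 15 mm thick, with four upright steel posts 14 mm in diameter that rise 45 mm above the base, at x, y = +-42.5 mm; coils rest on the base (underside 15 mm above the bench), each post standing 13 mm out of its coil. Origin at the centre of the base's underside, x and y along its edges.
- tray: fixed aluminium kit tray, 166 x 166 mm, x and y along its edges, origin at the centre of its underside. Four square pockets 74 mm wide centred at x, y = +-40 mm; floor 6 mm and wall tops 18 mm above the bench. Detent block (34 mm high, sprung ball on top) at x = 103 mm, y = 0; tag plate at x = 43 mm, y = -150 mm, on a foot 6 mm thick.
- keeper_pivot (a point): the keeper bar's upright pivot axis, at the tray's x = -100 mm, y = 0, on top of a post 26 mm in diameter and 44 mm high. The bar is a flat steel strap 64 mm wide, underside 44 mm and top 52 mm above the bench, reaching 212 mm from the pivot and turning level. This point has the tray's axes.
- keeper (a joint): keeper bar angle (rad). 0 = shut, along the tray's +x over the middle of the pockets, 6 mm above the coils; grows as it swings towards the tray's +y; stop at 1.9. Clear of all pockets, with finger room, above 1.6. Light friction, stays where left. Over the last 0.05 rad it rides over the sprung ball (about 3 N at the knob) and snaps to 0, where it is held.
- keeper_knob (a point): centre of the top of the round upright knob on the keeper bar: 20 mm in diameter, 35 mm tall (from 52 to 87 mm above the bench), 170 mm from the pivot
- tag (a point): centre of the square paper tag (50 mm, black pattern) on the front of the tray's tag plate, 70 mm above the bench; the tag is upright and looks along the tray's -x. The plate is 60 mm wide, its top 100 mm above the bench. This point has the tray's axes.
- wand: scanner wand, 150 mm long, 30 mm high, 160 g: grey handle 26 mm wide (from x = -75 to 35 mm) and white head 36 mm wide (x = 35 to 75 mm). Origin under its middle, x towards the lens, z up. Lies flat on the mat at the start; grip the handle across its width near x = 0. It may get knocked a few cm.
- wand_lens (a point): middle of the lens at the front of the wand's head, 75 mm ahead of the wand's origin and 15 mm above its underside; it looks along the wand's +x
- mat: fixed black rubber mat, 220 x 120 x 3 mm, long side along its x; origin at the centre of its underside. The wand's place.
- prism: frosted glass prism, three-sided, 70 mm tall, standing; leave alone. Origin at the centre of its underside.
- collar: copper lamp collar, ring 90 mm across and 30 mm high, lying flat; leave alone. Origin at the centre of its underside.
- probe: steel probe with a rubber tip, 145 mm long, 13 mm thick, lying down; leave alone. Origin under its middle.
Not all that is in view belongs to the job. Leave any pink or white look-alike of the coil1 alone. Of the things that look like the wand, the middle-sized one is meant.

How it is judged (in metres and radians):
On the way, in this order (a step that is already met when the one before it is completed fails the run):
1. every coil stands flat in a pocket of the tray (x of coil1 in the frame of tray between -0.08 and 0.08 m and y of coil1 in the frame of tray between -0.08 and 0.08 m and z of coil1 in the frame of tray between 0.018 and 0.026 m and angle between the z axis of each of coil1, coil2, coil3, coil4 and the z axis of tray, either way round below 0.12 rad and linear speed of each of coil1, coil2, coil3, coil4 below 0.03 m/s and x of coil2 in the frame of tray between -0.08 and 0.08 m and y of coil2 in the frame of tray between -0.08 and 0.08 m and z of coil2 in the frame of tray between 0.018 and 0.026 m and x of coil3 in the frame of tray between -0.08 and 0.08 m and y of coil3 in the frame of tray between -0.08 and 0.08 m and z of coil3 in the frame of tray between 0.018 and 0.026 m and x of coil4 in the frame of tray between -0.08 and 0.08 m and y of coil4 in the frame of tray between -0.08 and 0.08 m and z of coil4 in the frame of tray between 0.018 and 0.026 m), for 0.3 s.
2. the keeper bar is shut in its detent (value of joint keeper below 0.015 rad), for 0.3 s.
3. the wand is held still with its lens pointed squarely at the tag, 3 to 13 cm from it (x of tag in the frame of wand between 0.105 and 0.205 m and y of tag in the frame of wand between -0.018 and 0.018 m and z of tag in the frame of wand between -0.003 and 0.033 m and angle between the x axis of wand and the x axis of tray, either way round below 0.35 rad and linear speed of wand below 0.02 m/s and angular speed of wand below 0.15 rad/s and height (world z) of wand above 0.02 m), for 1 s.
At the end, for the whole second after the job is handed in: Every coil present stands upright (within 7 degrees) on the floor of a tray pocket, the keeper bar is shut in its detent (under 0.015 rad), and the wand lies flat and still on its mat, its middle within 70 mm along and 50 mm across of the mat's centre (all of step 1 and value of joint keeper below 0.015 rad and x of wand in the frame of mat between -0.07 and 0.07 m and y of wand in the frame of mat between -0.05 and 0.05 m and z of wand in the frame of mat below 0.01 m and angle between wand's own z axis and vertical below 0.12 rad and linear speed of wand below 0.02 m/s); the robot touches nothing.
It fails at once if the prism is moved more than 3 cm (distance of prism from where it was at the start of the episode above 0.03 m).
It fails at once if the collar is moved more than 3 cm (distance of collar from where it was at the start of the episode above 0.03 m).
It fails at once if the probe is moved more than 3 cm (distance of probe from where it was at the start of the episode above 0.03 m).
Of coil1, coil2, coil3, coil4 only 3 to 4 are there at a start; the rules pass over those that are not, and their reading is None.
At some moment in a run one of wand may be knocked a few centimetres aside while the robot is not near it.
Once in a run the grip may slacken for a moment while it holds something.
It also fails if it takes over 208 s, if anything falls off the work surface, if the arm or the gripper's body presses on something with over 40 N, if the wrist force passes 120 N, or if a joint passes its speed limit or range.

### The arm

A 6-joint arm with a two-finger parallel gripper is mounted at the origin on the work surface. World frame = base frame: x ahead of the robot, y to its left, z up, the work surface at z = 0. Lengths are in mm, angles in degrees, forces in N, time in s.
With the tool pointing down it reaches from about 350 to 850 mm from the base axis. Payload 8.1 kg.
Tool frame: the origin (TCP) lies on the centre line of the jaws, within the pads' length; the fingertips stand 14 mm ahead of it and the grasp point (between the pads) lies 5 mm behind it; z points along the fingers, y is the line along which they close (so a half turn about z gives the same grasp; the last joint's range is limited). The gripper opens to 85 mm and grips with 20 to 120 N. Pads are 22 mm wide; open, the fingers measure 114 mm over their backs; the gripper's body (76 mm by 85 mm) begins 54 mm behind the grasp point. The pads swing forward as they close: fully open they stand 13 mm farther back than shut.
Start: joints at [72.112, 7.471, 85.268, -0, 87.261, -4.893], TCP at [134.894, 584.644, 245.292] pointing down, gripper open.
Joint ranges: [-169.43, 169.43], [-51.17, 129.36], [1.28, 143.12], [-76.62, 256.62], [0, 156.53], [-152.29, 152.29]. Speed limits (degrees/s): [136.94, 136.94, 159.86, 180, 180, 180].

### API

Orientations are given as [roll, pitch, yaw] about the fixed x, y, z axes, in that order (R = Rz(yaw) Ry(pitch) Rx(roll)).
In Python, from bench import sense, snapshot, camera_info, hand_in gives the robot as it stands. The module is installed in compiled form; this text tells all that it offers.
- The arm moves only by the tool apply_moves, never from a script. Its argument "deltas" is a list of rows, each a list of 7 numbers: the shift along the tool's x, y, z scaled (see below), then the turn, a rotation vector about the tool's x, y, z scaled (see below), then the opening, from 0 (shut) to 1 (fully open). In form: [[dx, dy, dz, ax, ay, az, claw], ...]. A call has 1 to 8 rows; each row shifts and turns the commanded pose from where the row before left it, along the tool's axes as they then stand; what a row does not reach is not made up. The controller multiplies each number of a shift by 0.03 m and each number of a turn by 0.08 rad. A row lasts 1/8 s, in which the tool goes at most 62.5 mm and 10.7 degrees, less where a joint would pass 70% of its speed; a pose out of reach is approached as far as the arm can. A call with a number of a shift or a turn outside -1 to 1 is refused whole. A call with a gripper value outside its range is refused whole. The fingers move at their own pace and stop on an object; "grip_force" is the grip in N (left out, the last holds). Time passes only in rows, so rows that do not move let the fingers close. It gives the time, the measured TCP pose, the force, the opening and the grip force at its end, in the units of the state.
- sense(): the state, without advancing time (a new reading comes with each control period).
- snapshot(name): name is "scene" or "top" or "wrist"; returns the picture (420x560x3 uint8, red, green, blue); there is no depth.
- camera_info(name): a dict with "vertical_fov" (degrees; the focal length in pixels is half the picture's height over the tangent of half this angle, whatever the lens; pixels are square), "cx", "cy" (the principal point, pixels), "origin" and "rotation" of the camera in the world; the wrist camera has in their place "tool_from_camera" (4x4, takes a point from camera to tool coordinates, whose origin is the TCP and whose axes are the flange's). Camera axes: x right, y up, looking along -z (the intrinsics and any distortion apply to the point x, -y, -z); pixel columns grow to the right and rows downward; lengths in mm; the calibration is good to about 2 mm. A picture is of the moment at which its call begins: read the wrist's pose just before it. camera_info takes no time and is no camera call.
- hand_in(): hands the job in; it is judged then, once.
The state is a dict: "time": time; "joint_pos": joint angles; "qd": joint speeds; "joint_efforts": joint torques, N m; "tool_pos": TCP position; "tcp_rot": TCP orientation; "ft_force": force on the tool from outside, world axes, zero at the start; "wrist_torque": the same for the moment, N m; "finger_gap": finger opening in mm; "grip_force": force on a finger pad.
Only numpy, scipy, OpenCV 4.12 (cv2) and the standard library are available. Lean on these libraries where they do the work, as an engineer would, in place of code of your own. Each camera call takes 0.05 s, during which the arm holds its last target. There are 200 camera calls.

## Working session

There is one attempt and no reset: what is moved stays moved. The work goes in short steps, Python scripts to look and compute and a tool call to move; the robot and the scene stay as the last step left them, time stands still between calls to the robot, and variables do not carry over. Pictures are saved under pics/ and viewed, at most 14 in all, crops included, and the job is handed in when it is done.

Besides the shell and the picture viewer there is one more tool, called after "Request:" by a JSON object that holds its "op" and its "data". apply_moves: Moves the arm, as the interface text tells. Its arguments: {"type":"object","properties":{"deltas":{"type":"array"},"grip_force":{"type":"number"}},"required":["deltas"]}

```bash
mkdir -p pics; python3 - <<'E'
from bench import *
import cv2,json
for n in("scene","top","wrist"):
    i=snapshot(n); cv2.imwrite(f"pics/{n}0.png",cv2.resize(i[:,:,::-1],(800,600),interpolation=cv2.INTER_CUBIC)); cv2.imwrite(f"pics/raw_{n}0.png",i[:,:,::-1]); print(n,camera_info(n))
print(sense())
E
```

```text
scene {'vertical_fov': 50.068269683215846, 'cx': 289.56314781054056, 'cy': 211.73456892965623, 'origin': array([1362.89948794, -225.2826234 ,  818.97059793]), 'rotation': array([51.58167954,  0.75481242, 78.3112204 ])}
top {'vertical_fov': 52.49613648175347, 'cx': 281.6368206760213, 'cy': 210.31247584165965, 'origin': array([ 379.16048198,  -47.17767206, 1398.94462479]), 'rotation': array([  4.75071302,   0.46389293, -89.92470337])}
wrist {'vertical_fov': 69.00158692171674, 'cx': 282.26029391426067, 'cy': 207.32661579804287, 'tool_from_camera': array([[ 7.23199000e-05,  9.66014428e-01,  2.58488143e-01,
         6.62900533e+01],
       [ 9.99999987e-01, -3.22593765e-05, -1.59221524e-04,
         2.59483892e-01],
       [-1.45471623e-04,  2.58488151e-01, -9.66014417e-01,
        -1.27031551e+02],
       [ 0.00000000e+00,  0.00000000e+00,  0.00000000e+00,
         1.00000000e+00]])}
{'time': 0.15, 'joint_pos': array([ 7.21124951e+01,  7.50445412e+00,  8.53156946e+01, -1.28914187e-03,
        8.72603957e+01, -4.89214578e+00]), 'qd': array([-0.0064917 , -0.04520936, -0.21351279, -0.00095518,  0.03911763,
        0.03066735]), 'joint_efforts': array([ 9.35915123e-04, -5.70065761e+01, -5.01158452e+01, -2.25296935e-04,
        9.61932965e-03, -6.56138968e-05]), 'tool_pos': array([134.77683966, 584.2570976 , 244.48566443]), 'tcp_rot': array([-1.79919639e+02, -5.58596645e-03,  1.67004700e+02]), 'ft_force': array([-0.45836369, -0.08550403, -0.75603246]), 'wrist_torque': array([-0.03623507,  0.03556966, -0.03507363]), 'grip_force': 0.0, 'finger_gap': 85.56202348990571}
```

View pics/top0.png

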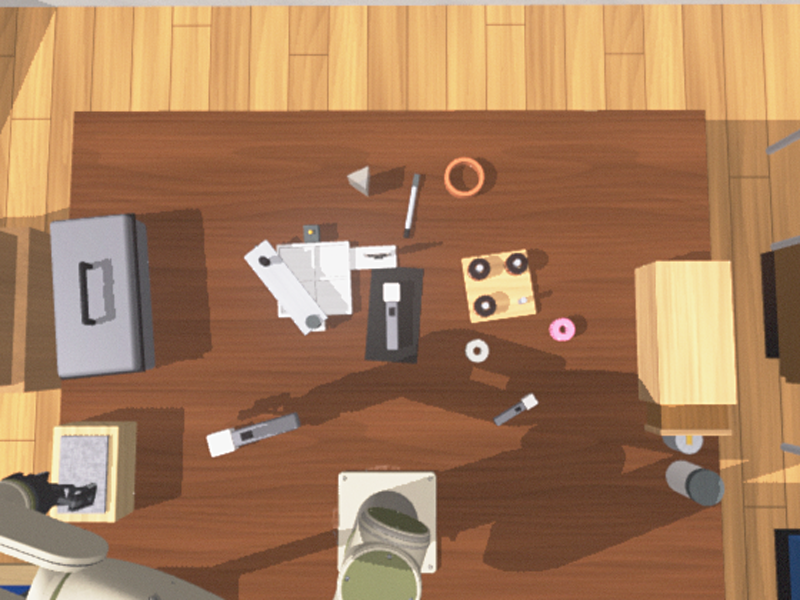

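View pics/scene0.png

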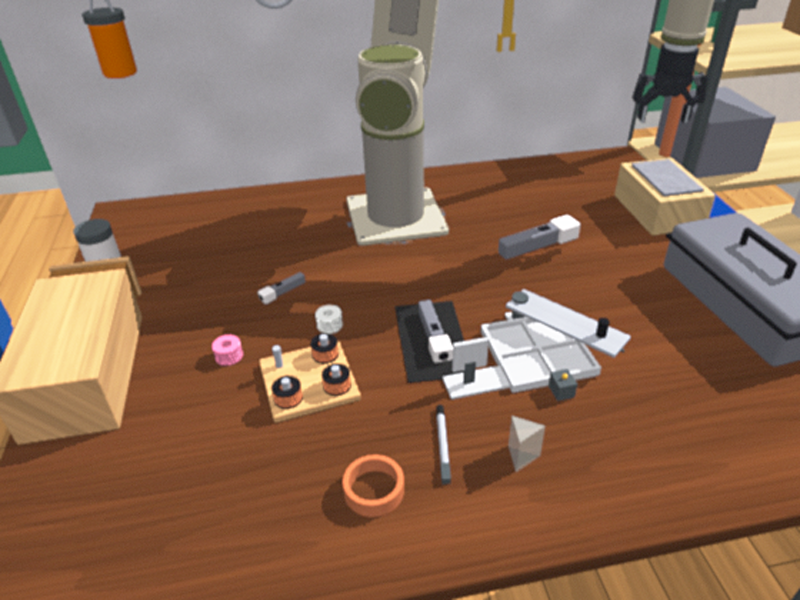

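The top view (800x600) shows three coils with posts at (480,268), (517,263) and (486,305), and an empty post at (525,300). The keeper pivot is at (315,322) and the knob at (264,261). The pink (562,329) and white (477,351) rings are look-alikes. There are three wand-like things: large (250,435), middle-sized on the mat (392,315) and small (515,408). The one on the mat fits the description, both by size and by place. I'll confirm that in a crop.

```bash
cat > h.py <<'E'
import numpy as np, cv2
from bench import *
from scipy.spatial.transform import Rotation as R
def cam(n,s=None):
    c=camera_info(n); f=210/np.tan(np.radians(c["vertical_fov"]/2))
    if n=="wrist":
        s=s or sense(); T=np.eye(4); T[:3,:3]=R.from_euler("xyz",s["tcp_rot"],degrees=True).as_matrix(); T[:3,3]=s["tool_pos"]
        T=T@c["tool_from_camera"]; return f,c["cx"],c["cy"],T[:3,:3],T[:3,3]
    return f,c["cx"],c["cy"],R.from_euler("xyz",c["rotation"],degrees=True).as_matrix(),np.array(c["origin"])
def unproj(n,u,v,z,s=None):
    f,cx,cy,M,o=cam(n,s); d=M@np.array([(u-cx)/f,-(v-cy)/f,-1]); return o+d*(z-o[2])/d[2]
def proj(n,p,s=None):
    f,cx,cy,M,o=cam(n,s); q=M.T@(np.array(p)-o); return cx-f*q[0]/q[2], cy+f*q[1]/q[2]
def crop(img,name,x0,y0,w,h,k):
    cv2.imwrite(name,cv2.resize(img[y0:y0+h,x0:x0+w],None,fx=k,fy=k,interpolation=cv2.INTER_CUBIC))
E
python3 - <<'E'
from h import *
i=cv2.imread("pics/raw_top0.png"); crop(i,"pics/c1.png",165,145,220,120,3.6)
E
```

```text
(no output)
```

View pics/c1.png

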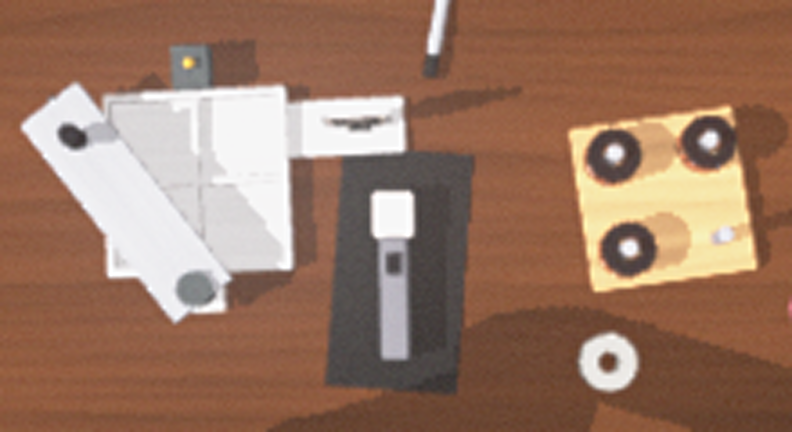

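```bash
python3 - <<'E'
from h import *
def P(x,y,z): return unproj("top",165+x/3.6,145+y/3.6,z)[:2]
np.set_printoptions(precision=1,suppress=True)
po=np.array([P(*a,60) for a in((615,152),(710,138),(629,247),(724,233))]); print("posts",po, po.mean(0), np.linalg.norm(po[0]-po[1]),np.linalg.norm(po[0]-po[2]))
t=np.array([P(*a,18) for a in((103,93),(285,86),(292,270),(107,277))]); c=t.mean(0)
ax=t[0]+t[1]-t[2]-t[3]; th=np.degrees(np.arctan2(ax[1],ax[0])); print("tray",t,c,th,np.linalg.norm(t[0]-t[1]),np.linalg.norm(t[1]-t[2]))
print("ball",P(189,63,34),"pivot",P(197,288,54),"knob",P(72,134,87))
m=np.array([P(*a,3) for a in((343,153),(473,155),(457,393),(326,384))]);print("mat",m,m.mean(0))
print("wand",P(392,191,30),P(394,360,30),P(372,214,30),P(413,214,30))
Rz=lambda d:R.from_euler('z',d,degrees=True).as_matrix()[:2,:2]
for n,p in(("pivot",(-100,0)),("ball",(103,0)),("tag",(43,-150))): print(n,c+Rz(th)@p)
print("tag top edge",P(325,120,100),P(398,120,100))
E
```

```text
posts [[ 563.9 -207.7]
 [ 576.3 -291.3]
 [ 480.1 -219.1]
 [ 492.5 -302.3]] [ 528.2 -255.1] 84.51620615997827 84.55198232633839
tray [[623.9 253.5]
 [630.3  87.3]
 [462.2  79.6]
 [455.8 246.8]] [543.  166.8] 2.4689842113909446 166.2551695413909 168.22048358839305
ball [648.4 172.7] pivot [444.2 159.7] knob [575.8 264.7]
mat [[570.8  35. ]
 [569.  -84.3]
 [351.7 -69.5]
 [359.6  49.2]] [462.8 -17.4]
wand [532.7 -10.8] [381.4 -13. ] [511.9   7.1] [511.9 -29.7]
pivot [443.1 162.5]
ball [645.9 171.2]
tag [592.5  18.8]
tag top edge [585.9  44.8] [585.9 -17.7]
```

The crop confirms the middle-sized wand lying on the mat (head front at (392,191)). The posts, tray and knob all fit the given sizes (post spacing 84.5 mm, tray 166 mm, knob arm 168 mm). I'll set yaw to 180 and look from above the tray.

Request:
{"op": "apply_moves", "data": {"deltas": [[0,0,0,0,0,-0.95,1],[0,0,0,0,0,-0.95,1],[0,0,0,0,0,-0.94,1],[-0.8,-0.95,0,0,0,0,1],[-0.86,-0.97,0,0,0,0,1],[-0.86,-0.97,0,0,0,0,1],[-0.86,-0.97,0,0,0,0,1],[-0.86,-0.97,0,0,0,0,1]]}}

```text
time: 1.15
tool_pos: [262.7, 438.6, 245.0]
tcp_rot: [-180.0, -0.0, -180.0]
ft_force: [0.1, -0.8, 0.3]
finger_gap: 85.4
grip_force: 0.0
```

Request:
{"op": "apply_moves", "data": {"deltas": [[-0.86,-0.97,0,0,0,0,1],[-0.86,-0.97,0,0,0,0,1],[-0.86,-0.97,0,0,0,0,1],[-0.86,-0.97,0,0,0,0,1],[-0.86,-0.97,0,0,0,0,1],[-0.86,-0.97,0,0,0,0,1],[-0.86,-0.97,0,0,0,0,1],[-0.86,-0.97,0,0,0,0,1]]}}

```text
time: 2.15
tool_pos: [469.2, 206.0, 245.1]
tcp_rot: [-180.0, -0.0, -180.0]
ft_force: [-0.4, 0.2, 0.5]
finger_gap: 85.4
grip_force: 0.0
```

Request:
{"op": "apply_moves", "data": {"deltas": [[-0.86,-0.97,0,0,0,0,1],[-0.86,-0.97,0,0,0,0,1],[0,0,0,0,0,0,1],[0,0,0,0,0,0,1]]}}

```text
time: 2.65
tool_pos: [519.8, 149.1, 244.9]
tcp_rot: [180.0, -0.1, 180.0]
ft_force: [-0.5, 0.1, 0.3]
finger_gap: 85.3
grip_force: 0.0
```

```bash
python3 - <<'E'
from h import *
import pickle
s=sense(); i=snapshot("wrist")[:,:,::-1]; pickle.dump(s,open("s1.pkl","wb"))
cv2.imwrite("pics/raw_w1.png",i); cv2.imwrite("pics/w1.png",cv2.resize(i,(800,600),interpolation=cv2.INTER_CUBIC)); print(s["tool_pos"],s["tcp_rot"],s["time"])
E
```

```text
[519.84600519 149.06386931 244.9031003 ] [ 1.79988890e+02 -5.79073190e-02  1.79993495e+02] 2.65
```

View pics/w1.png

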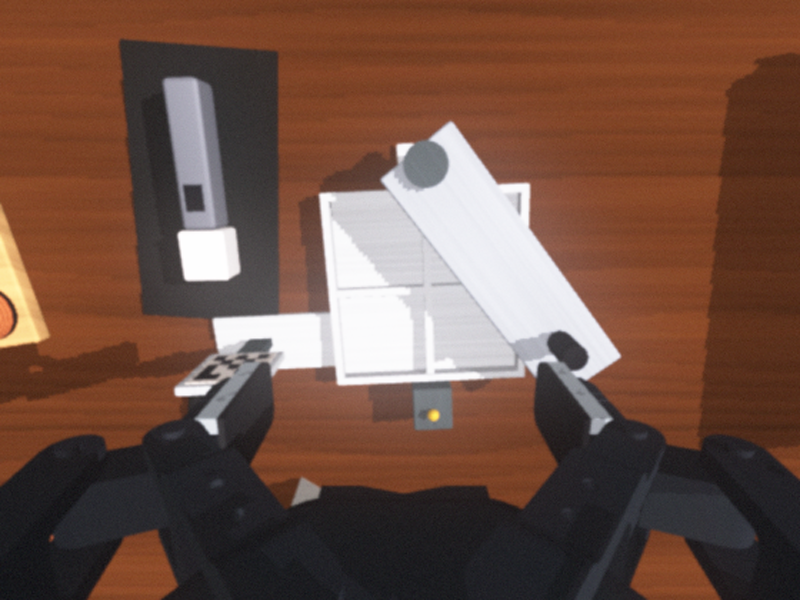

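```bash
python3 - <<'E'
from h import *
import pickle
s=pickle.load(open("s1.pkl","rb")); k=560/800
P=lambda x,y,z: unproj("wrist",x*k,y*k,z,s)[:2]
np.set_printoptions(precision=1,suppress=True)
t=np.array([P(*a,18) for a in((338,385),(527,376),(528,184),(320,194))]);print("tray",t,t.mean(0))
print("ball",P(433,415,34),"pivot",P(426,163,54),"knobtop",P(572,350,87))
print("mat",[P(*a,3) for a in((121,40),(277,53),(278,317),(143,312))])
print("wand",P(210,280,30),P(182,79,30))
for p in((575.8,264.7,87),(575.8,264.7,52),(592.5,18.8,70),(592.5,43.8,95),(592.5,-6,95),(592.5,-6,45),(592.5,43.8,45)): print(p,np.array(proj("wrist",p,s))/k)
E
```

```text
tray [[629.7  91.8]
 [621.  258.9]
 [456.9 247.7]
 [464.6  83.9]] [543.1 170.6]
ball [650.1 175.4] pivot [442.4 165.5] knobtop [568.7 267.6]
mat [array([351.6, -63.8]), array([360.4,  53.5]), array([571.2,  38.7]), array([566.5, -80.1])]
wand [531.5  -5.5] [384.   -8.7]
(575.8, 264.7, 87) [566.9 359.5]
(575.8, 264.7, 52) [550.6 341.6]
(592.5, 18.8, 70) [228.8 371.2]
(592.5, 43.8, 95) [251.  386.4]
(592.5, -6, 95) [179.3 386.5]
(592.5, -6, 45) [210.  358.1]
(592.5, 43.8, 45) [271.8 358.1]
```

The wrist view shows the tray (corners (320,194) to (527,376)), pivot (426,163), knob near (566,350) and ball (433,415). They agree with the top view to about 4 mm, so I average the two. Now I grip the knob.

Request:
{"op": "apply_moves", "data": {"deltas": [[-0.45,0.98,0,0,0,0,1],[-0.45,0.98,0,0,0,0,1],[-0.45,0.98,0,0,0,0,1],[-0.44,0.99,0,0,0,0,1],[0,0,0.96,0,0,0,1],[0,0,0.96,0,0,0,1],[0,0,0.96,0,0,0,1],[0,0,0.96,0,0,0,1]]}}

```text
time: 3.7
tool_pos: [572.9, 268.1, 129.3]
tcp_rot: [180.0, -0.0, -179.9]
ft_force: [-0.3, 0.1, 0.3]
finger_gap: 85.6
grip_force: 0.0
```

Request:
{"op": "apply_moves", "data": {"deltas": [[0,0,0.96,0,0,0,1],[0,0,0.96,0,0,0,1],[0,0,0,0,0,0,0.4],[0,0,0,0,0,0,0.1],[0,0,0,0,0,0,0],[0,0,0,0,0,0,0],[0,0,0,0,0,0,0],[0,0,0,0,0,0,0]], "grip_force": 25}}

```text
time: 4.7
tool_pos: [575.3, 267.3, 74.4]
tcp_rot: [179.9, 0.2, -180.0]
ft_force: [-0.0, 1.0, 6.5]
finger_gap: 19.0
grip_force: 26.2
```

Request:
{"op": "apply_moves", "data": {"deltas": [[0.27,0.3,-0.1,0,0,0,0],[0.27,0.3,0,0,0,0,0],[0.32,0.26,0,0,0,0,0],[0.32,0.26,0,0,0,0,0],[0.35,0.21,0,0,0,0,0],[0.35,0.21,0,0,0,0,0],[0.37,0.16,0,0,0,0,0],[0.37,0.16,0,0,0,0,0]]}}

```text
time: 5.7
tool_pos: [494.7, 323.3, 74.7]
tcp_rot: [180.0, -0.0, -180.0]
ft_force: [3.7, 4.6, -8.3]
finger_gap: 18.9
grip_force: 25.3
```

Request:
{"op": "apply_moves", "data": {"deltas": [[0.39,0.1,0,0,0,0,0],[0.39,0.1,0,0,0,0,0],[0.41,0.05,0,0,0,0,0],[0.41,0.05,0,0,0,0,0],[0.41,-0.01,0,0,0,0,0],[0.41,-0.01,0,0,0,0,0],[0.4,-0.07,0,0,0,0,0],[0.4,-0.07,0,0,0,0,0]]}}

```text
time: 6.7
tool_pos: [396.6, 330.6, 75.0]
tcp_rot: [179.6, -0.1, -179.9]
ft_force: [-3.4, 24.5, -11.3]
finger_gap: 16.4
grip_force: 23.3
```

Request:
{"op": "apply_moves", "data": {"deltas": [[0,0,0,0,0,0,0.6],[0,0,0,0,0,0,0.8],[0,0,-0.5,0,0,0,0.8],[0,0,-1,0,0,0,0.8],[0,0,-1,0,0,0,0.8],[0,0,-1,0,0,0,0.8],[0,0,-1,0,0,0,0.8],[-0.22,-0.98,-0.5,0,0,0,0.8]]}}

```text
time: 7.7
tool_pos: [406.3, 298.3, 229.2]
tcp_rot: [179.9, 0.2, -179.9]
ft_force: [0.7, 0.4, 0.3]
finger_gap: 68.2
grip_force: 0.0
```

Request:
{"op": "apply_moves", "data": {"deltas": [[-0.22,-0.98,0,0,0,0,0.8],[-0.22,-0.98,0,0,0,0,0.8],[-0.22,-0.98,0,0,0,0,0.8],[-0.22,-0.98,0,0,0,0,0.8],[-0.22,-0.98,0,0,0,0,0.8],[-0.22,-0.98,0,0,0,0,0.8],[-0.22,-0.98,0,0,0,0,0.8],[-0.22,-0.98,0,0,0,0,0.8]]}}

```text
time: 8.7
tool_pos: [458.7, 60.7, 227.0]
tcp_rot: [-180.0, 0.1, 180.0]
ft_force: [0.9, 0.1, 0.3]
finger_gap: 68.2
grip_force: 0.0
```

Request:
{"op": "apply_moves", "data": {"deltas": [[-0.22,-0.98,0,0,0,0,0.8],[-0.22,-0.98,0,0,0,0,0.8],[-0.22,-0.98,0,0,0,0,0.8],[-0.22,-0.98,0,0,0,0,0.8],[-0.22,-0.98,0,0,0,0,0.8],[-0.22,-0.98,0,0,0,0,0.8],[-0.22,-0.98,0,0,0,0,0.8],[-0.22,-0.98,0,0,0,0,0.8]]}}

```text
time: 9.7
tool_pos: [511.3, -174.7, 227.0]
tcp_rot: [-180.0, 0.1, 180.0]
ft_force: [-0.7, -0.2, 0.3]
finger_gap: 68.4
grip_force: 0.0
```

Request:
{"op": "apply_moves", "data": {"deltas": [[-0.22,-0.98,0,0,0,0,0.8],[-0.22,-0.98,0,0,0,0,0.8],[0,0,0,0,0,0,0.8],[0,0,0,0,0,0,0.8]]}}

```text
time: 10.2
tool_pos: [524.2, -231.7, 226.1]
tcp_rot: [180.0, 0.0, 180.0]
ft_force: [-0.1, -0.5, 0.4]
finger_gap: 68.2
grip_force: 0.0
```

```bash
python3 - <<'E'
from h import *
import pickle
s=sense(); i=snapshot("wrist")[:,:,::-1]; pickle.dump(s,open("s2.pkl","wb")); t=snapshot("top")[:,:,::-1]; cv2.imwrite("pics/raw_t2.png",t)
cv2.imwrite("pics/raw_w2.png",i); 
a=cv2.resize(i,(480,360),interpolation=cv2.INTER_CUBIC); b=cv2.resize(t[140:270,150:270],None,fx=2.7,fy=2.7)
o=np.zeros((360,800,3),np.uint8); o[:,:480]=a; o[:351-0,480:480+320]=b[:351,:320]; cv2.imwrite("pics/m2.png",o)
print(s["tool_pos"],s["tcp_rot"],s["time"],s["finger_gap"])
E
```

```text
[ 524.20321188 -231.74370893  226.1453727 ] [1.79995014e+02 1.52709059e-02 1.79982026e+02] 10.2 68.2097100640528
```

View pics/m2.png

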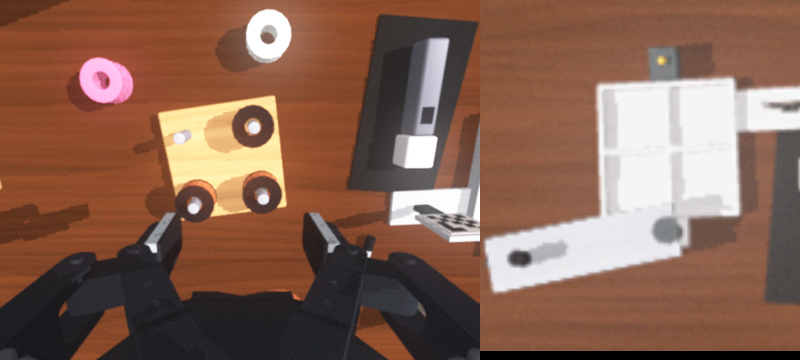

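The keeper bar now stands open at about 1.8 rad, clear of the pockets (right panel: pivot (668,230), knob (518,258)). In the left panel the posts of coils A, B and C are at (263,197), (193,205) and (254,127). I'll compute them.

```bash
python3 - <<'E'
from h import *
import pickle
np.set_printoptions(precision=1,suppress=True)
s=pickle.load(open("s2.pkl","rb")); k=560/480
for n,p in dict(A=(263,197),B=(193,206),C=(254,127),D=(180,136)).items(): print(n,unproj("wrist",p[0]*k,p[1]*k,60,s)[:2])
for n,p in dict(A=(262,193),B=(195,202),C=(253,126)).items(): print(n,unproj("wrist",p[0]*k,p[1]*k,47,s)[:2])
t=np.array([unproj("top",150+(x-480)/2.7,140+y/2.7,18)[:2] for x,y in((597,85),(735,80),(739,213),(600,216))]); print(t,t.mean(0))
E
```

```text
A [ 560.1 -206.3]
B [ 571.4 -289.6]
C [ 478.7 -217.9]
D [ 488.5 -300. ]
A [ 559.5 -206.5]
B [ 571.2 -289.4]
C [ 478.5 -218.5]
[[621.7 254.3]
 [627.8  86.4]
 [465.9  80.2]
 [462.1 247.8]] [544.4 167.2]
```

Request:
{"op": "apply_moves", "data": {"deltas": [[-0.63,0.41,0,0,0,0,0.8],[-0.63,0.41,0.4,0,0,0,0.8],[0,0,1,0,0,0,0.8],[0,0,1,0,0,0,0.8],[0,0,1,0,0,0,0.8],[0,0,1,0,0,0,0.8],[0,0,0.8,0,0,0,0.8],[0,0,0.74,0,0,0,0.8]], "grip_force": 40}}

```text
time: 11.3
tool_pos: [562.8, -205.6, 46.3]
tcp_rot: [180.0, -0.0, -179.9]
ft_force: [0.8, -0.5, -0.4]
finger_gap: 68.5
grip_force: 0.0
```

Request:
{"op": "apply_moves", "data": {"deltas": [[0,0,0,0,0,0,0.7],[0,0,0,0,0,0,0.6],[0,0,0,0,0,0,0.5],[0,0,0,0,0,0,0.4],[0,0,0,0,0,0,0.4]]}}

```text
time: 11.92
tool_pos: [563.3, -207.3, 48.8]
tcp_rot: [-180.0, 0.1, -180.0]
ft_force: [-0.0, 2.2, 6.2]
finger_gap: 48.9
grip_force: 42.0
```

Request:
{"op": "apply_moves", "data": {"deltas": [[0,0,0,0,0,0,0.4],[0,0,-0.2,0,0,0,0.4],[0,0,-0.4,0,0,0,0.4],[0,0,-0.4,0,0,0,0.4]]}}

```text
time: 12.42
tool_pos: [562.0, -207.3, 78.2]
tcp_rot: [-180.0, -0.0, -180.0]
ft_force: [0.2, -0.3, -0.2]
finger_gap: 48.2
grip_force: 41.5
```

Request:
{"op": "apply_moves", "data": {"deltas": [[0,0,-0.8,0,0,0,0.4],[0,0,-0.8,0,0,0,0.4],[0,0.4,-0.8,0,0,0,0.4],[-0.1,0.87,0,0,0,0,0.4],[-0.1,1,0,0,0,0,0.4],[-0.1,1,0,0,0,0,0.4],[-0.1,1,0,0,0,0,0.4],[-0.1,1,0,0,0,0,0.4]]}}

```text
time: 13.42
tool_pos: [577.2, -48.2, 150.2]
tcp_rot: [-180.0, 0.1, -180.0]
ft_force: [0.1, -0.7, -1.5]
finger_gap: 48.3
grip_force: 41.5
```

Request:
{"op": "apply_moves", "data": {"deltas": [[-0.1,1,0,0,0,0,0.4],[-0.1,1,0,0,0,0,0.4],[-0.1,1,0,0,0,0,0.4],[-0.07,1,0,0,0,0,0.4],[0,1,0,0,0,0,0.4],[0,0.7,0,0,0,0,0.4],[0,0.3,0,0,0,0,0.4],[0,0,0,0,0,0,0.4]]}}

```text
time: 14.42
tool_pos: [588.1, 131.0, 149.4]
tcp_rot: [-180.0, 0.0, -179.9]
ft_force: [0.0, -0.5, -1.9]
finger_gap: 48.1
grip_force: 41.5
```

```bash
python3 - <<'E'
from h import *
s=sense(); i=snapshot("wrist")[:,:,::-1]
cv2.imwrite("pics/w3.png",cv2.resize(i,(560,420))); print(s["tool_pos"],s["ft_force"],s["finger_gap"])
E
```

```text
[588.10343923 130.95930126 149.41961565] [ 0.00305773 -0.50568183 -1.8589561 ] 48.10982266679545
```

View pics/w3.png

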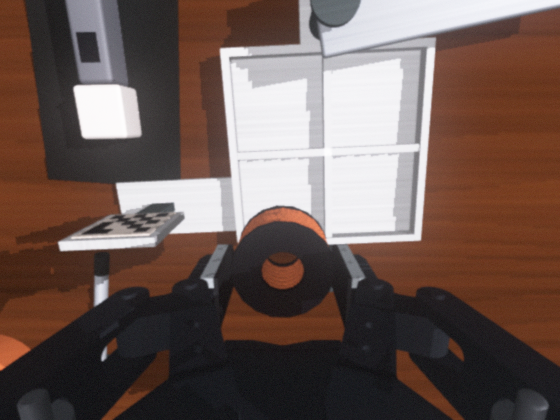

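Request:
{"op": "apply_moves", "data": {"deltas": [[0.08,0,0.9,0,0,0,0.4],[0,0,0.9,0,0,0,0.4],[0,0,0.9,0,0,0,0.4],[0,0,0.6,0,0,0,0.4],[0,0,0.32,0,0,0,0.4],[0,0,0,0,0,0,0.4]]}}

```text
time: 15.22
tool_pos: [586.1, 130.6, 40.9]
tcp_rot: [-180.0, 0.0, -180.0]
ft_force: [-0.4, -0.5, -0.9]
finger_gap: 48.6
grip_force: 42.3
```

Request:
{"op": "apply_moves", "data": {"deltas": [[0,0,0.03,0,0,0,0.58],[0,0,0,0,0,0,0.64],[0,0,0,0,0,0,0.7],[0,0,0,0,0,0,0.7]]}}

```text
time: 15.72
tool_pos: [585.8, 131.0, 40.1]
tcp_rot: [180.0, 0.0, -180.0]
ft_force: [0.8, 0.1, -0.2]
finger_gap: 59.9
grip_force: 0.0
```

Request:
{"op": "apply_moves", "data": {"deltas": [[0,0,-0.4,0,0,0,0.7],[0,0,-0.9,0,0,0,0.7],[0,0,-1,0,0,0,0.7],[0,-0.5,-1,0,0,0,0.7],[0,-1,-0.5,0,0,0,0.7],[0,-1,0,0,0,0,0.7],[0,-1,0,0,0,0,0.8],[0,-1,0,0,0,0,0.8]]}}

```text
time: 16.73
tool_pos: [586.0, -5.0, 155.0]
tcp_rot: [-180.0, 0.1, -180.0]
ft_force: [0.2, -0.4, 0.6]
finger_gap: 68.6
grip_force: 0.0
```

Request:
{"op": "apply_moves", "data": {"deltas": [[0.1,-1,0,0,0,0,0.8],[0.1,-1,0,0,0,0,0.8],[0.1,-1,0,0,0,0,0.8],[0.1,-1,0,0,0,0,0.8],[0,-1,0,0,0,0,0.8],[0,-1,0,0,0,0,0.8],[0,-1,0,0,0,0,0.8],[0,-1,0,0,0,0,0.8]]}}

```text
time: 17.73
tool_pos: [574.0, -245.2, 154.9]
tcp_rot: [-180.0, 0.1, -180.0]
ft_force: [0.4, -0.3, 0.1]
finger_gap: 68.2
grip_force: 0.0
```

Request:
{"op": "apply_moves", "data": {"deltas": [[0,-1,0,0,0,0,0.8],[0,-0.51,0,0,0,0,0.8],[0,0,0.8,0,0,0,0.8],[0,0,1,0,0,0,0.8],[0,0,1,0,0,0,0.8],[0,0,0.73,0,0,0,0.8],[0,0,0,0,0,0,0.7]]}}

```text
time: 18.6
tool_pos: [572.5, -288.2, 45.8]
tcp_rot: [179.9, -0.2, -180.0]
ft_force: [-1.2, 0.9, -0.3]
finger_gap: 59.7
grip_force: 0.0
```

Request:
{"op": "apply_moves", "data": {"deltas": [[0,0,0,0,0,0,0.6],[0,0,0,0,0,0,0.5],[0,0,0,0,0,0,0.4],[0,0,0,0,0,0,0.4],[0,0,0,0,0,0,0.4]]}}

```text
time: 19.23
tool_pos: [575.1, -290.1, 49.9]
tcp_rot: [-179.9, 0.2, -180.0]
ft_force: [-0.3, 0.3, 6.5]
finger_gap: 47.7
grip_force: 42.0
```

Request:
{"op": "apply_moves", "data": {"deltas": [[0,0,-0.2,0,0,0,0.4],[0,0,-0.4,0,0,0,0.4],[0,0,-0.8,0,0,0,0.4],[0,0,-1,0,0,0,0.4],[0,0.1,-1,0,0,0,0.4],[0,0.5,0,0,0,0,0.4]]}}

```text
time: 19.98
tool_pos: [575.7, -272.8, 154.1]
tcp_rot: [-179.8, 0.3, 180.0]
ft_force: [1.0, -0.5, -2.3]
finger_gap: 47.5
grip_force: 41.9
```

Request:
{"op": "apply_moves", "data": {"deltas": [[-0.1,1,0,0,0,0,0.4],[-0.1,1,0,0,0,0,0.4],[0,1,0,0,0,0,0.4],[0,1,0,0,0,0,0.4],[0,1,0,0,0,0,0.4],[0,1,0,0,0,0,0.4],[0,1,0,0,0,0,0.4],[0,1,0,0,0,0,0.4]]}}

```text
time: 20.98
tool_pos: [578.5, -29.6, 148.4]
tcp_rot: [180.0, -0.1, -180.0]
ft_force: [-0.3, -0.7, -0.5]
finger_gap: 47.7
grip_force: 41.9
```

Request:
{"op": "apply_moves", "data": {"deltas": [[0,1,0,0,0,0,0.4],[0,1,0,0,0,0,0.4],[0,1,0,0,0,0,0.4],[0,1,0,0,0,0,0.4],[0,1,0,0,0,0,0.4],[0,1,0,0,0,0,0.4],[0,1,0,0,0,0,0.4],[0,0.8,0,0,0,0,0.4]]}}

```text
time: 21.98
tool_pos: [578.1, 204.2, 148.3]
tcp_rot: [-180.0, -0.1, -179.9]
ft_force: [0.5, -0.9, -1.5]
finger_gap: 47.4
grip_force: 41.9
```

Request:
{"op": "apply_moves", "data": {"deltas": [[0,0.3,0,0,0,0,0.4],[0,0,0,0,0,0,0.4],[0,0,0,0,0,0,0.4]]}}

```text
time: 22.35
tool_pos: [579.5, 210.8, 149.5]
tcp_rot: [-180.0, -0.0, 180.0]
ft_force: [0.1, -0.7, -1.6]
finger_gap: 47.7
grip_force: 41.9
```

Request:
{"op": "apply_moves", "data": {"deltas": [[-0.06,0,0.9,0,0,0,0.4],[0,0,0.9,0,0,0,0.4],[0,0,0.9,0,0,0,0.4],[0,0,0.6,0,0,0,0.4],[0,0,0.3,0,0,0,0.4],[0,0,0,0,0,0,0.4]]}}

```text
time: 23.1
tool_pos: [581.9, 211.5, 42.2]
tcp_rot: [180.0, 0.0, -180.0]
ft_force: [-0.9, -0.1, -1.3]
finger_gap: 47.2
grip_force: 41.9
```

Request:
{"op": "apply_moves", "data": {"deltas": [[0,0,0.03,0,0,0,0.58],[0,0,0,0,0,0,0.64],[0,0,0,0,0,0,0.7],[0,0,0,0,0,0,0.7]]}}

```text
time: 23.6
tool_pos: [581.7, 211.7, 41.3]
tcp_rot: [180.0, 0.0, -180.0]
ft_force: [0.0, 0.3, 0.1]
finger_gap: 59.9
grip_force: 0.0
```

Request:
{"op": "apply_moves", "data": {"deltas": [[0,0,-0.4,0,0,0,0.7],[0,0,-0.9,0,0,0,0.7],[0,0,-1,0,0,0,0.7],[0,-0.5,-1,0,0,0,0.7],[0,-1,-0.5,0,0,0,0.7],[0,-1,0,0,0,0,0.7],[0,-1,0,0,0,0,0.8],[0,-1,0,0,0,0,0.8]]}}

```text
time: 24.6
tool_pos: [581.7, 75.7, 156.3]
tcp_rot: [180.0, 0.1, -180.0]
ft_force: [0.4, 0.4, -0.4]
finger_gap: 68.3
grip_force: 0.0
```

Request:
{"op": "apply_moves", "data": {"deltas": [[0.34,-0.98,0,0,0,0,0.8],[0.34,-0.98,0,0,0,0,0.8],[0.34,-0.98,0,0,0,0,0.8],[0.34,-0.98,0,0,0,0,0.8],[0.34,-0.98,0,0,0,0,0.8],[0.34,-0.98,0,0,0,0,0.8],[0.34,-0.98,0,0,0,0,0.8],[0.34,-0.98,0,0,0,0,0.8]]}}

```text
time: 25.6
tool_pos: [499.9, -159.7, 156.2]
tcp_rot: [-180.0, 0.1, -180.0]
ft_force: [0.9, -0.2, -0.4]
finger_gap: 68.1
grip_force: 0.0
```

Request:
{"op": "apply_moves", "data": {"deltas": [[0.34,-0.98,0,0,0,0,0.8],[0.34,-0.98,0,0,0,0,0.8],[0,0,0.84,0,0,0,0.8],[0,0,1,0,0,0,0.8],[0,0,1,0,0,0,0.8],[0,0,0.73,0,0,0,0.8],[0,0,0,0,0,0,0.7]]}}

```text
time: 26.48
tool_pos: [478.4, -216.7, 46.8]
tcp_rot: [179.9, -0.2, -180.0]
ft_force: [-0.3, -0.4, 0.4]
finger_gap: 59.6
grip_force: 0.0
```

Request:
{"op": "apply_moves", "data": {"deltas": [[0,0,0,0,0,0,0.6],[0,0,0,0,0,0,0.5],[0,0,0,0,0,0,0.4],[0,0,0,0,0,0,0.4],[0,0,0,0,0,0,0.4]]}}

```text
time: 27.1
tool_pos: [480.8, -218.1, 50.0]
tcp_rot: [-179.9, 0.1, -180.0]
ft_force: [-2.4, -0.3, 7.1]
finger_gap: 47.7
grip_force: 41.8
```

Request:
{"op": "apply_moves", "data": {"deltas": [[0,0,-0.2,0,0,0,0.4],[0,0,-0.4,0,0,0,0.4],[0,0,-0.8,0,0,0,0.4],[0,0,-1,0,0,0,0.4],[0,0.1,-1,0,0,0,0.4],[0,0.5,0,0,0,0,0.4],[0,0,0,0,0,0,0.4]]}}

```text
time: 27.98
tool_pos: [479.2, -198.1, 149.3]
tcp_rot: [180.0, -0.0, -179.9]
ft_force: [-0.4, -0.3, -2.4]
finger_gap: 47.6
grip_force: 41.6
```

Request:
{"op": "apply_moves", "data": {"deltas": [[-0.1,1,0,0,0,0,0.4],[-0.1,1,0,0,0,0,0.4],[-0.1,1,0,0,0,0,0.4],[-0.1,1,0,0,0,0,0.4],[-0.1,1,0,0,0,0,0.4],[-0.1,1,0,0,0,0,0.4],[-0.1,1,0,0,0,0,0.4],[-0.1,1,0,0,0,0,0.4]]}}

```text
time: 28.98
tool_pos: [502.3, 41.6, 148.0]
tcp_rot: [-180.0, -0.2, -180.0]
ft_force: [0.6, 0.4, -1.2]
finger_gap: 47.6
grip_force: 41.7
```

Request:
{"op": "apply_moves", "data": {"deltas": [[-0.07,1,0,0,0,0,0.4],[0,1,0,0,0,0,0.4],[0,0.6,0,0,0,0,0.4],[0,0.22,0,0,0,0,0.4],[0,0,0,0,0,0,0.4],[0,0,0,0,0,0,0.4]]}}

```text
time: 29.72
tool_pos: [505.6, 124.4, 149.8]
tcp_rot: [-180.0, -0.0, 180.0]
ft_force: [0.7, 1.0, -1.3]
finger_gap: 47.6
grip_force: 41.7
```

Request:
{"op": "apply_moves", "data": {"deltas": [[0,0.06,0.9,0,0,0,0.4],[0,0,0.9,0,0,0,0.4],[0,0,0.9,0,0,0,0.4],[0,0,0.6,0,0,0,0.4],[0,0,0.32,0,0,0,0.4],[0,0,0,0,0,0,0.4]]}}

```text
time: 30.48
tool_pos: [506.1, 126.8, 41.6]
tcp_rot: [-180.0, 0.0, -180.0]
ft_force: [0.2, 0.5, -2.5]
finger_gap: 47.3
grip_force: 42.2
```

Request:
{"op": "apply_moves", "data": {"deltas": [[0,0,0.04,0,0,0,0.58],[0,0,0,0,0,0,0.64],[0,0,0,0,0,0,0.7],[0,0,0,0,0,0,0.7]]}}

```text
time: 30.98
tool_pos: [505.8, 127.0, 40.4]
tcp_rot: [180.0, 0.0, -180.0]
ft_force: [0.4, -0.6, 0.2]
finger_gap: 60.2
grip_force: 0.0
```

Request:
{"op": "apply_moves", "data": {"deltas": [[0,0,-0.4,0,0,0,0.7],[0,0,-0.9,0,0,0,0.7],[0,0,-1,0,0,0,0.7],[0,0.5,-1,0,0,0,0.7],[0.2,1,-0.8,0,0,0,0.7],[0.4,1,-0.5,0,0,0,0.7],[0.5,1,0,0,0,0,0.8],[0.5,1,0,0,0,0,0.8]]}}

```text
time: 31.98
tool_pos: [457.4, 263.1, 179.6]
tcp_rot: [180.0, 0.1, -180.0]
ft_force: [0.9, 0.4, -0.8]
finger_gap: 68.4
grip_force: 0.0
```

```bash
python3 - <<'E'
from h import *
import pickle
s=sense(); i=snapshot("wrist")[:,:,::-1]; pickle.dump(s,open("s4.pkl","wb")); t=snapshot("scene")[:,:,::-1]; cv2.imwrite("pics/raw_s4.png",t)
cv2.imwrite("pics/raw_w4.png",i)
a=cv2.resize(i,(480,360),interpolation=cv2.INTER_CUBIC); b=cv2.resize(t[190:310,260:460],(320,192))
o=np.zeros((360,800,3),np.uint8); o[:,:480]=a; o[:192,480:]=b; cv2.imwrite("pics/m4.png",o)
print(s["tool_pos"],s["time"])
E
```

```text
[457.35017895 263.0625921  179.56435963] 31.975
```

View pics/m4.png

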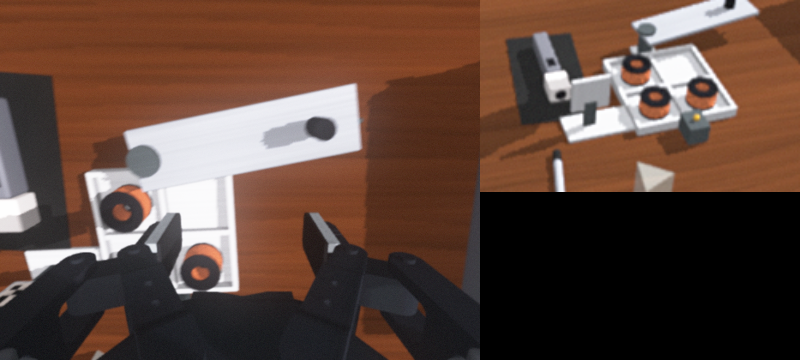

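All three coils stand flat in separate pockets. The knob is at (322,129) in the left panel and the pivot at (143,161).

```bash
python3 - <<'E'
from h import *
import pickle
np.set_printoptions(precision=1,suppress=True)
s=pickle.load(open("s4.pkl","rb")); k=560/480
print(unproj("wrist",322*k,129*k,87,s),unproj("wrist",143*k,161*k,54,s),unproj("wrist",316*k,127*k,52,s))
E
```

```text
[408.3 329.8  87. ] [442.  166.6  54. ] [409.2 334.5  52. ]
```

Request:
{"op": "apply_moves", "data": {"deltas": [[0.57,0.76,0,0,0,0,0.8],[0.57,0.76,0,0,0,0,0.8],[0.57,0.75,0,0,0,0,0.8],[0,0,0.9,0,0,0,0.8],[0,0,1,0,0,0,0.8],[0,0,1,0,0,0,0.8],[0,0,0.52,0,0,0,0.8],[0,0,0,0,0,0,0.5]], "grip_force": 40}}

```text
time: 33.08
tool_pos: [405.8, 329.3, 74.8]
tcp_rot: [-179.9, -0.1, -180.0]
ft_force: [0.0, 0.5, 0.4]
finger_gap: 51.5
grip_force: 0.0
```

Request:
{"op": "apply_moves", "data": {"deltas": [[0,0,0,0,0,0,0.3],[0,0,0,0,0,0,0.1],[0,0,0,0,0,0,0],[0,0,0,0,0,0,0],[0,0,0,0,0,0,0]]}}

```text
time: 33.7
tool_pos: [407.3, 331.1, 77.2]
tcp_rot: [179.9, 0.1, -180.0]
ft_force: [-0.9, 2.6, 7.3]
finger_gap: 18.5
grip_force: 39.5
```

Request:
{"op": "apply_moves", "data": {"deltas": [[-0.41,0.06,0,0,0,0,0],[-0.41,0.05,0,0,0,0,0],[-0.41,0.03,0,0,0,0,0],[-0.41,-0.03,0,0,0,0,0],[-0.41,-0.04,0,0,0,0,0],[-0.41,-0.07,0,0,0,0,0],[-0.4,-0.1,0,0,0,0,0],[-0.39,-0.13,0,0,0,0,0]]}}

```text
time: 34.7
tool_pos: [505.0, 323.9, 77.2]
tcp_rot: [179.9, 0.1, -180.0]
ft_force: [-1.8, 0.9, 6.6]
finger_gap: 18.5
grip_force: 39.7
```

Request:
{"op": "apply_moves", "data": {"deltas": [[-0.38,-0.16,0,0,0,0,0],[-0.36,-0.19,0,0,0,0,0],[-0.35,-0.21,0,0,0,0,0],[-0.34,-0.24,0,0,0,0,0],[-0.31,-0.26,0,0,0,0,0],[-0.3,-0.28,0,0,0,0,0],[-0.28,-0.31,0,0,0,0,0],[-0.25,-0.33,0,0,0,0,0]]}}

```text
time: 35.7
tool_pos: [585.5, 267.3, 77.7]
tcp_rot: [179.6, 0.6, -180.0]
ft_force: [20.0, 15.8, -7.1]
finger_gap: 18.5
grip_force: 40.0
```

Request:
{"op": "apply_moves", "data": {"deltas": [[-0.31,-0.33,0,0,0,0,0],[-0.31,-0.34,0,0,0,0,0],[-0.19,-0.41,0,0,0,0,0],[-0.17,-0.41,0,0,0,0,0],[-0.12,-0.43,0,0,0,0,0],[-0.1,-0.43,0,0,0,0,0]]}}

```text
time: 36.45
tool_pos: [619.7, 193.6, 77.6]
tcp_rot: [179.9, 0.3, -180.0]
ft_force: [7.8, 2.2, 7.4]
finger_gap: 18.4
grip_force: 44.2
```

Request:
{"op": "apply_moves", "data": {"deltas": [[-0.06,-0.2,0,0,0,0,0],[-0.04,-0.2,0,0,0,0,0],[0,-0.15,0,0,0,0,0],[0,-0.1,0,0,0,0,0],[0,0,0,0,0,0,0]]}}

```text
time: 37.08
tool_pos: [622.8, 173.7, 77.7]
tcp_rot: [180.0, 0.4, 180.0]
ft_force: [9.2, 0.4, 3.0]
finger_gap: 18.6
grip_force: 42.1
```

Request:
{"op": "apply_moves", "data": {"deltas": [[0,-0.1,0,0,0,0,0],[0,-0.1,0,0,0,0,0],[0,0,0,0,0,0,0]]}}

```text
time: 37.45
tool_pos: [622.4, 172.1, 77.7]
tcp_rot: [179.6, 0.4, -179.9]
ft_force: [9.4, 18.7, 0.4]
finger_gap: 18.2
grip_force: 43.0
```

Request:
{"op": "apply_moves", "data": {"deltas": [[0,0.1,0,0,0,0,0.3],[0,0,0,0,0,0,0.5],[0,0,-0.3,0,0,0,0.5],[0,0,-0.8,0,0,0,0.5],[0,0,-1,0,0,0,0.5],[0,0,-1,0,0,0,0.6],[0.6,-0.8,-1,0,0,0,0.7],[0.8,-0.9,0,0,0,0,0.7]]}}

```text
time: 38.45
tool_pos: [579.5, 119.3, 202.7]
tcp_rot: [180.0, 0.4, -180.0]
ft_force: [0.4, 0.1, -0.4]
finger_gap: 59.4
grip_force: 0.0
```

Request:
{"op": "apply_moves", "data": {"deltas": [[0.8,-0.9,0,0,0,0,0.7],[0.8,-0.9,0,0,0,0,0.7],[0.8,-0.9,0,0,0,0,0.7],[0.4,-0.6,0,0,0,0,0.7],[0,0,0,0,0,0,0.7],[0,0,0,0,0,0,0.7]]}}

```text
time: 39.2
tool_pos: [494.5, 21.0, 198.8]
tcp_rot: [180.0, 0.0, -180.0]
ft_force: [-0.2, -0.1, 0.4]
finger_gap: 59.9
grip_force: 0.0
```

```bash
python3 - <<'E'
from h import *
import pickle
s=sense(); i=snapshot("wrist")[:,:,::-1]; pickle.dump(s,open("s5.pkl","wb")); cv2.imwrite("pics/raw_w5.png",i)
cv2.imwrite("pics/w5.png",cv2.resize(i,(800,600),interpolation=cv2.INTER_CUBIC))
cv2.imwrite("pics/raw_t5.png",snapshot("top")[:,:,::-1])
print(s["tool_pos"],s["time"])
E
```

```text
[494.49883797  21.01623163 198.82227021] 39.2
```

View pics/w5.png

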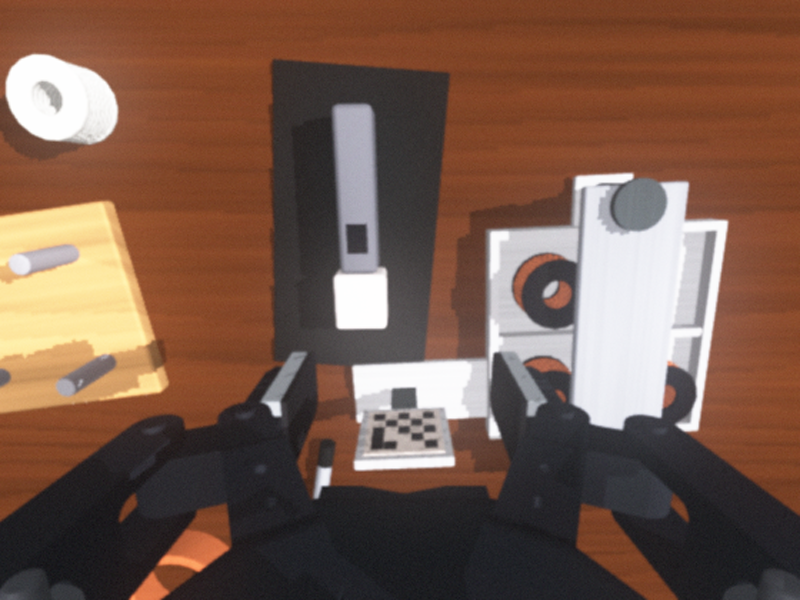

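```bash
python3 - <<'E'
from h import *
import pickle
np.set_printoptions(precision=1,suppress=True)
s=pickle.load(open("s5.pkl","rb")); k=560/800
P=lambda x,y,z: unproj("wrist",x*k,y*k,z,s)[:2]
print("tag",P(370,411,45),P(445,409,45),P(362,455,95),P(453,452,95),"plate",P(357,459,100),P(453,456,100))
print("wand head",P(337,328,33),P(387,328,33),P(335,269,33),P(386,269,33),"tail",P(334,105,33),P(374,104,33),"handle front",P(341,269,33),P(379,269,33))
print("bar",P(583,184,52),P(688,182,52),P(574,400,52),P(667,400,52))
i=cv2.imread("pics/raw_t5.png"); crop(i,"pics/c5.png",165,140,140,110,5)
E
```

```text
tag [588.8  -2.2] [587.2  51.5] [589.9  -3.4] [587.8  51.7] plate [589.1  -5.9] [587.1  51.1]
wand head [530.1 -25.3] [530.1  10.1] [487.6 -25. ] [487.6   9.8] tail [383.8 -21.4] [383.2   3.4] handle front [487.6 -20.9] [487.6   5. ]
bar [431.1 130.8] [429.9 194.5] [576.3 140.1] [576.3 204.7]
```

View pics/c5.png

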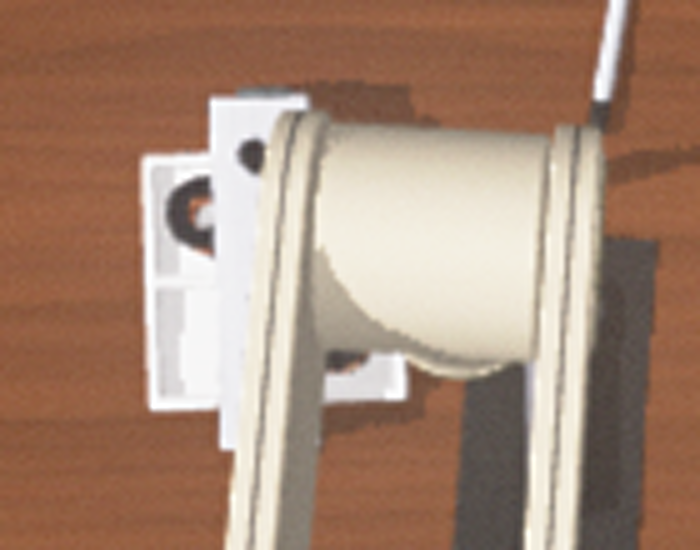

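```bash
python3 - <<'E'
from h import *
import pickle
np.set_printoptions(precision=1,suppress=True)
s=pickle.load(open("s5.pkl","rb")); k=560/800
P=lambda x,y,z: unproj("wrist",x*k,y*k,z,s)[:2]
print(P(487,231,18),P(490,437,18),P(728,221,18),P(699,430,18))
T=lambda x,y,z: unproj("top",165+x/5,140+y/5,z)[:2]
print("top tray",T(142,156,18),T(151,410,18),T(407,400,18),"bar",T(209,97,52),T(221,448,52),T(308,94,52),"knob",T(252,154,87))
E
```

```text
[463.4  80.4] [627.4  91. ] [456.5 248.4] [621.1 257.1]
top tray [622.6 254.1] [455.6 245.2] [462.2  78.6] bar [654.9 204.3] [429.7 193.2] [656.9 140.7] knob [611.7 170.4]
```

Shut: in the top crop the bar runs along the tray's middle and covers the detent ball. Its angle is 2.8° against 3.0° for the tray. The wand is on its mat at about (457,-9), 26 mm wide as expected, and the tag is near (591,22). Now I grip the wand.

Request:
{"op": "apply_moves", "data": {"deltas": [[0.62,-0.51,0,0,0,0,0.7],[0.63,-0.51,0.4,0,0,0,0.7],[0,0,1,0,0,0,0.7],[0,0,1,0,0,0,0.7],[0,0,1,0,0,0,0.7],[0,0,1,0,0,0,0.7],[0,0,0.9,0,0,0,0.7],[0,0,0.53,0,0,0,0.7]], "grip_force": 60}}

```text
time: 40.3
tool_pos: [455.8, -9.2, 22.0]
tcp_rot: [180.0, -0.1, -179.9]
ft_force: [0.4, 0.6, -0.1]
finger_gap: 59.6
grip_force: 0.0
```

Request:
{"op": "apply_moves", "data": {"deltas": [[0,0,0,0,0,0,0.55],[0,0,0,0,0,0,0.4],[0,0,0,0,0,0,0.3],[0,0,0,0,0,0,0.1],[0,0,0,0,0,0,0.1],[0,0,0,0,0,0,0.1]]}}

```text
time: 41.05
tool_pos: [457.8, -10.0, 25.1]
tcp_rot: [-180.0, 0.2, -180.0]
ft_force: [-0.6, 0.9, 5.7]
finger_gap: 24.8
grip_force: 59.7
```

Request:
{"op": "apply_moves", "data": {"deltas": [[0,0,-0.2,0,0,0,0.1],[0,0,-0.3,0,0,0,0.1],[0,0,-0.4,0,0,0,0.1],[0.1,0.2,-0.4,0,0,-0.2,0.1],[0.1,0.3,-0.4,0,0,-0.2,0.1],[0.16,0.3,0,0,0,-0.1,0.1],[0,0,0,0,0,0,0.1]]}}

```text
time: 41.92
tool_pos: [444.5, 14.9, 74.3]
tcp_rot: [180.0, -0.0, -177.6]
ft_force: [0.1, -0.2, -1.9]
finger_gap: 25.1
grip_force: 58.9
```

```bash
python3 - <<'E'
from h import *
import pickle
s=sense(); i=snapshot("wrist")[:,:,::-1]; pickle.dump(s,open("s6.pkl","wb")); t=snapshot("scene")[:,:,::-1]
a=cv2.resize(i,(480,360),interpolation=cv2.INTER_CUBIC); b=cv2.resize(t[185:305,240:440],(320,192))
o=np.zeros((360,800,3),np.uint8); o[:,:480]=a; o[:192,480:]=b; cv2.imwrite("pics/m6.png",o)
print(s["tool_pos"],s["tcp_rot"],s["time"],s["finger_gap"],s["ft_force"],s["wrist_torque"])
E
```

```text
[444.48974935  14.86407686  74.29379894] [ 1.79988913e+02 -2.81150479e-02 -1.77601798e+02] 41.925 25.130339415584544 [ 0.13090859 -0.24063963 -1.92520797] [0.0344305  0.02871491 0.00164067]
```

View pics/m6.png

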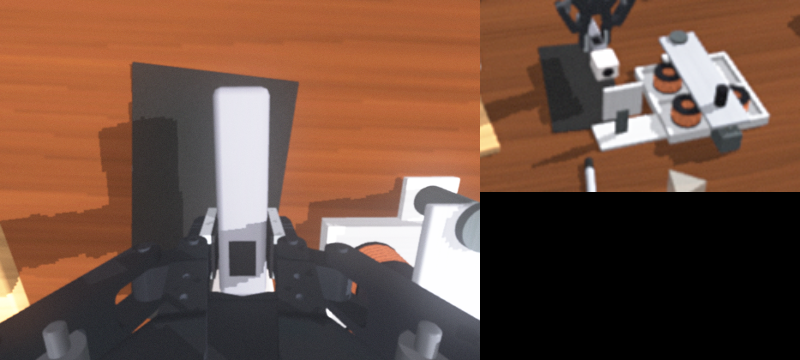

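The wand is gripped level with its lens facing the tag, underside at about 53 mm so the lens is at about 68 mm. I hold still for about 3 s.

Request:
{"op": "apply_moves", "data": {"deltas": [[0,0,-0.05,0,0,0,0.1],[0,0,0,0,0,0,0.1],[0,0,0,0,0,0,0.1],[0,0,0,0,0,0,0.1],[0,0,0,0,0,0,0.1],[0,0,0,0,0,0,0.1],[0,0,0,0,0,0,0.1],[0,0,0,0,0,0,0.1]]}}

```text
time: 43.02
tool_pos: [445.2, 14.0, 76.1]
tcp_rot: [-180.0, 0.0, -177.7]
ft_force: [0.2, -0.4, -1.0]
finger_gap: 25.0
grip_force: 58.9
```

Request:
{"op": "apply_moves", "data": {"deltas": [[0,0,0,0,0,0,0.1],[0,0,0,0,0,0,0.1],[0,0,0,0,0,0,0.1],[0,0,0,0,0,0,0.1],[0,0,0,0,0,0,0.1],[0,0,0,0,0,0,0.1],[0,0,0,0,0,0,0.1],[0,0,0,0,0,0,0.1]]}}

```text
time: 44.02
tool_pos: [445.2, 13.9, 76.1]
tcp_rot: [-180.0, 0.0, -177.7]
ft_force: [-0.9, -0.6, -1.0]
finger_gap: 25.0
grip_force: 58.9
```

Request:
{"op": "apply_moves", "data": {"deltas": [[0,0,0,0,0,0,0.1],[0,0,0,0,0,0,0.1],[0,0,0,0,0,0,0.1],[0,0,0,0,0,0,0.1],[0,0,0,0,0,0,0.1],[0,0,0,0,0,0,0.1],[0,0,0,0,0,0,0.1],[0,0,0,0,0,0,0.1]]}}

```text
time: 45.02
tool_pos: [445.2, 14.0, 76.1]
tcp_rot: [-180.0, -0.0, -177.7]
ft_force: [0.6, 0.0, -1.4]
finger_gap: 25.1
grip_force: 58.9
```

```bash
python3 - <<'E'
from h import *
s=sense(); i=snapshot("wrist")[:,:,::-1]; t=snapshot("scene")[:,:,::-1]
a=cv2.resize(i,(480,360),interpolation=cv2.INTER_CUBIC); b=cv2.resize(t[185:305,240:440],(320,192))
o=np.zeros((360,800,3),np.uint8); o[:,:480]=a; o[:192,480:]=b; cv2.imwrite("pics/m7.png",o)
o6=cv2.imread("pics/m6.png"); print("mean change", np.abs(o.astype(int)-o6)[:, :480].mean(), np.abs(o.astype(int)-o6)[:192,480:].mean())
print(s["tool_pos"],s["tcp_rot"],s["time"],s["finger_gap"])
E
```

```text
mean change 6.198335262345679 1.5277506510416667
[445.19940852  13.97062213  76.09672474] [-1.79999989e+02 -4.32284561e-04 -1.77685463e+02] 45.025 25.051397908765694
```

View pics/m7.png

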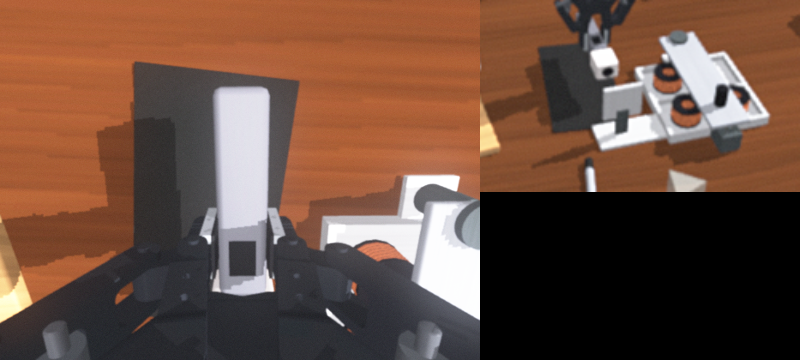

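Request:
{"op": "apply_moves", "data": {"deltas": [[-0.2,-0.3,0,0,0,0.2,0.1],[-0.2,-0.3,0.2,0,0,0.2,0.1],[-0.1,-0.27,0.4,0,0,0.1,0.1],[0,0,0.4,0,0,0,0.1],[0,0,0.35,0,0,0,0.1],[0,0,0.2,0,0,0,0.1],[0,0,0.1,0,0,0,0.1],[0,0,0,0,0,0,0.1]]}}

```text
time: 46.12
tool_pos: [460.8, -11.6, 26.6]
tcp_rot: [180.0, -0.0, -180.0]
ft_force: [0.9, 0.2, -1.8]
finger_gap: 25.1
grip_force: 59.0
```

Request:
{"op": "apply_moves", "data": {"deltas": [[0,0,0.03,0,0,0,0.1],[0,0,0.03,0,0,0,0.1],[0,0,0,0,0,0,0.1]]}}

```text
time: 46.5
tool_pos: [461.2, -11.7, 25.1]
tcp_rot: [-180.0, 0.0, -180.0]
ft_force: [0.2, 0.0, 0.6]
finger_gap: 24.5
grip_force: 59.2
```

Request:
{"op": "apply_moves", "data": {"deltas": [[0,0,0,0,0,0,0.35],[0,0,0,0,0,0,0.5],[0,0,0,0,0,0,0.6],[0,0,-0.4,0,0,0,0.6],[0,0,-0.9,0,0,0,0.6],[0,0,-1,0,0,0,0.6],[0,0,-1,0,0,0,0.6],[0,0,-1,0,0,0,0.6]]}}

```text
time: 47.5
tool_pos: [460.9, -11.7, 155.8]
tcp_rot: [-180.0, 0.1, -180.0]
ft_force: [0.4, 0.2, 0.4]
finger_gap: 51.1
grip_force: 0.0
```

Request:
{"op": "apply_moves", "data": {"deltas": [[0,0,-1,0,0,0,0.6],[0,0.8,-1,0,0,0,0.6],[0,1,-0.5,0,0,0,0.6],[0,1,0,0,0,0,0.6],[0,0.5,0,0,0,0,0.6],[0,0,0,0,0,0,0.6],[0,0,0,0,0,0,0.6],[0,0,0,0,0,0,0.6]]}}

```text
time: 48.5
tool_pos: [460.7, 86.4, 228.6]
tcp_rot: [-180.0, -0.0, 180.0]
ft_force: [-0.3, 0.7, -0.9]
finger_gap: 51.1
grip_force: 0.0
```

```bash
python3 - <<'E'
from h import *
s=sense(); i=snapshot("wrist")[:,:,::-1]
cv2.imwrite("pics/w8.png",cv2.resize(i,(800,600),interpolation=cv2.INTER_CUBIC)); print(s["tool_pos"],s["time"])
E
```

```text
[460.71733534  86.43641281 228.5610646 ] 48.5
```

View pics/w8.png

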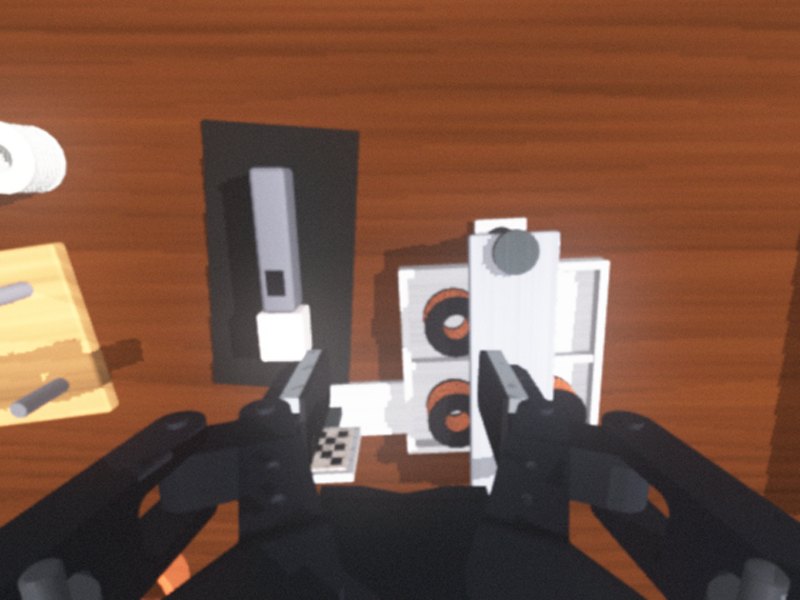

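The wand lies flat near the middle of the mat ((275,260)), the bar is shut along the tray's middle, the coils are in place, and the robot touches nothing. Handing in.

```bash
python3 -c "
from bench import hand_in; print(hand_in())"
```

```text
the job is handed in; nothing more can be done
None
```

The job is handed in: the three coils stand in separate tray pockets, the keeper bar looks shut in its detent, the tag was scanned for about 3 s and the wand is back flat on its mat; hand-in returned no verdict.

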